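Measure the free play of a lead-screw slide and mark it on the scale

TASK

Measure this slide's free play: take the saddle by its post and ease it to the left until it meets its collar, then to the right until it meets its lock nut, each time holding a light steady push of about 5 N there for half a second, so that the slack is surely taken up but you neither ram the collar nor drag the nut along its screw. Then set the marker block on the scale in front to the distance the saddle travelled between the two, good to 3 mm, let go, and leave the parts lying round the unit where they are.

Things in the scene. Friction and masses are not known exactly. Their poses are not given: they have to be found in the camera images.
- slide_unit: Slide unit fixed to the worktop: aluminium bed 220 mm long, 136 mm deep, with two 46 mm high end plates, guide rods and a locked lead screw. Origin on the worktop under the bed; x points away from the robot (yaw up to 0.3 rad), y to the left along the rods. In this frame the saddle moves along the line x = +10 mm, the marker along x = -68 mm.
- saddle (a joint): Position of the saddle along the unit's y axis, m, growing to the left. The saddle is a steel cover 88 x 84 mm, top at 58 mm. It slides at 1 to 2 N over its free play, 18 to 46 mm in all, 3 to 15 mm of it left of where it starts. Under it are hidden a solid fixed collar, met at the left end, and a lock nut, met at the right end, which is dragged along at over about 14 N. Both can only be felt.
- saddle_grip (a point): Point to grip on the saddle's post, an upright black round post 24 mm in diameter, its top 102 mm above the worktop; this point is on its axis 85 mm above the worktop. Axes as the slide unit's.
- marker (a joint): Reading of the marker on the scale, m: 0 at its left end stop, growing to the right, 0.060 at its right end stop; 0.030 means a play of 30 mm. It slides at about 1.5 N and stays where it is left. It starts near the right end, above every possible play.
- marker_top (a point): Centre of the top of the marker, an upright dark steel block 14 x 14 mm, from 12 to 46 mm above the worktop, with a thin pointer towards the ticks. It slides along the 8 mm high ledge in front of the saddle. The two end stops of its track are 18 mm high. Axes as the slide unit's.
- scale_zero (a point): The tick at the left end of the scale, 8 mm above the worktop: ticks every 5 mm, long ones every 10 mm, 0 at the left and 60 at the right (60 mm further along the unit's -y). Axes as the slide unit's.
- brass_bush: Bystander, not part of the job: flanged brass bush, 42 mm wide, 26 mm high, on the worktop by the unit; origin at the centre of its underside.
- sleeve_short: Bystander, not part of the job: short steel sleeve, 31 mm wide, 26 mm high, on the worktop by the unit; origin at the centre of its underside.
- ring_big: Bystander, not part of the job: turned steel ring, 66 mm wide, 20 mm high, on the worktop by the unit; origin at the centre of its underside.
- nut_0: Bystander, not part of the job: bright hex nut, 27 mm wide, 11 mm high, on the worktop by the unit; origin at the centre of its underside.
- chuck_key: Bystander, not part of the job: T-shaped chuck key lying flat, 72 x 68 x 12 mm, on the worktop by the unit; origin at the centre of its underside.
- sleeve_tall: Bystander, not part of the job: tall steel sleeve standing upright, 35 mm wide, 62 mm high, on the worktop by the unit; origin at the centre of its underside.

How it is judged:
On the way, in this order (a step that is already met when the one before it is completed fails the run):
1. the saddle is eased to the left until it presses on the collar, and held there with at least 1.5 N (contact force between pocket_r and face_r above 1.5 N), for 0.4 s.
2. then to the right until it presses on the lock nut, and held there with at least 1.5 N (contact force between pocket_l and face_l above 1.5 N), for 0.4 s.
At the end, for the whole second after the job is handed in: The marker stands still and reads the slide's true free play within 3 mm (horizontal distance between marker_top and play_point below 0.003 m and velocity of joint marker between -0.003 and 0.003 m/s); the robot touches nothing.
It fails at once if the saddle is rammed into the collar with more than 35 N (contact force between pocket_r and face_r above 35 N).
It fails at once if the lock nut is dragged more than 6 mm along its screw (distance of face_l from where it was at the start of the episode above 0.006 m).
It fails at once if one of the parts lying round the unit is shoved more than 20 mm (distance of any of brass_bush, sleeve_short, ring_big, nut_0, chuck_key, sleeve_tall from where it was at the start of the episode above 0.02 m).
It also fails if it takes over 61 s, if anything falls off the work surface, if the arm or the gripper's body presses on something with over 40 N, if the wrist force passes 120 N, or if a joint passes its speed limit or range.

ROBOT

A 6-joint arm with a two-finger parallel gripper is mounted at the origin on a cart in front of the work surface, level with it; the furniture and walls round the work are solid. World frame = base frame: x ahead of the robot, y to its left, z up, the work surface at z = 0. Lengths are in m, angles in rad, forces in N, time in s.
With the tool pointing down it reaches from about 0.375 to 0.9 m from the base axis. Payload 3.1 kg.
Tool frame: the origin (TCP) lies at the very end of the fingers, on their centre line; the grasp point (between the pads) lies 19 mm behind it; z points along the fingers, y is the line along which they close (so a half turn about z gives the same grasp; the last joint's range is limited). The gripper opens to 87 mm and grips with 3 to 60 N. Pads are 19 mm wide; open, the fingers measure 117 mm over their backs; the gripper's body (75 mm by 190 mm) begins 51 mm behind the grasp point.
Start: joints at [0.964, 0.527, 1.433, -0, 1.181, -0.178], TCP at [0.26, 0.568, 0.223] pointing down, gripper open.
Joint ranges: [-3.08, 3.08], [-0.75, 2.2], [0.22, 2.44], [-1.43, 4.57], [0, 2.65], [-2.85, 2.85]. Speed limits (rad/s): [2.79, 2.79, 3.14, 3.14, 3.14, 3.14].

INTERFACE

Orientations are given as a unit quaternion [x, y, z, w].
In Python, from rig import robot gives the robot as it stands. The module is installed in compiled form; this text tells all that it offers.
- The arm moves only by the tool servo_tool, never from a script. Its argument "rows" is one flat list of numbers, 5 for each row, row after row: the closure, from -1 (fully open) to 1 (shut), so that 0 is half open, then the shift along the tool's x, y, z in m, then the turn about the tool's z in degrees. A call has 1 to 5 rows; each row shifts and turns the commanded pose from where the row before left it, along the tool's axes as they then stand; what a row does not reach is not made up. A row lasts 1/12 s, in which the tool goes at most 41.7 mm and 7.16 degrees, less where a joint would pass 70% of its speed; a pose out of reach is approached as far as the arm can. A call with a gripper value outside its range is refused whole. The fingers move at their own pace and stop on an object; "newtons" is the grip in N (left out, the last holds). Time passes only in rows, so rows that do not move let the fingers close. It gives the time, the measured TCP pose, the force, the opening and the grip force at its end, in the units of the state.
- robot.get_obs(): the state, without advancing time (a new reading comes with each control period).
- robot.camera(name): name is "scene" or "top"; returns a dict with "pixels" (400x640x3 uint8, red, green, blue), "intrinsics" (3x3 intrinsics, pixels), "rvec" (rotation vector, rad) and "tvec" (3), from world to camera coordinates, as OpenCV has them. Camera axes: x right, y down, z forward; pixel columns grow to the right and rows downward; lengths in m; the calibration is good to about 2 mm. A picture is of the moment at which its call begins. There is no depth.
- robot.hand_in(): hands the job in; it is judged then, once.
Trained networks look in a picture, given as the dict that the camera call returned (one of the last four; its "shot" number tells which), for a name from the list of things; names that differ only in an ending like _2 or _b are one class to them, and where a whole thing is asked for, a point or a joint stands for the part that bears it (a point fixed in the world has none). Each returns a list of dicts, best first, with "score" (0 to 1); they miss things now and then, are a little off and sometimes report something else, mostly with a low value. They report only what shows in the picture. A call takes as long as a camera call.
- robot.spot_in(picture, query): "at" ([x, y, z] in m, in world coordinates, good to about 4 mm: the middle of the surface that is visible of it).
- robot.outline_of(picture, query): "region" (400x640 bool, what is visible of it).
- robot.place_of(picture, query): "at" ([x, y, z] in m, in world coordinates, good to about 4 mm: a listed point, or the origin of a listed thing).
The state is a dict: "time": time; "q": joint angles; "joint_velocities": joint speeds; "joint_torque": joint torques, N m; "position": TCP position; "tool_rot": TCP orientation; "ft_force": force on the tool from outside, world axes, zero at the start; "moment": the same for the moment, N m; "grip_width": finger opening in m; "grip_force": force on a finger pad.
Only numpy, scipy, OpenCV 4.12 (cv2) and the standard library are available. Lean on these libraries where they do the work, as an engineer would, in place of code of your own. Each camera call takes 0.05 s, during which the arm holds its last target. There are 200 camera calls.

## Working session

There is one attempt and no reset: what is moved stays moved. The work goes in short steps, Python scripts to look and compute and a tool call to move; the robot and the scene stay as the last step left them, time stands still between calls to the robot, and variables do not carry over. Pictures are saved under pics/ and viewed, at most 10 in all, crops included, and the job is handed in when it is done.

Besides the shell and the picture viewer there is one more tool, called after "Emit:" by a JSON object that holds its "api" and its "payload", one argument or row to a line. servo_tool: Moves the arm, as the interface text tells. Its arguments: {"type":"object","properties":{"rows":{"type":"array","items":{"type":"number"}},"newtons":{"type":"number"}},"required":["rows"]}

```bash
mkdir -p pics
cat > h.py <<'E'
from rig import robot
import numpy as np, cv2
from scipy.spatial.transform import Rotation as R
def cam(n, save=None):
    p=robot.camera(n)
    if save: cv2.imwrite(f'pics/{save}.png', cv2.cvtColor(p['pixels'],cv2.COLOR_RGB2BGR))
    return p
E
python3 - <<'E'
from h import *
np.set_printoptions(precision=4,suppress=True)
o=robot.get_obs(); print(o['time'],o['position'],o['tool_rot'],o['ft_force'],o['grip_width'])
print(R.from_quat(o['tool_rot']).as_matrix())
for n in ['top','scene']:
    p=cam(n,n+'0')
    for q in ['slide_unit','saddle_grip','marker_top','scale_zero','sleeve_tall','chuck_key','ring_big','brass_bush','sleeve_short','nut_0']:
        r=robot.place_of(p,q); print(n,q,[(np.array(a['at']),round(a['score'],2)) for a in r[:1]], {k:v for k,v in (r[0] if r else {}).items() if k not in('at','score')})
E
```

```text
0.0 [0.2594 0.5678 0.2216] [ 0.2128  0.9771 -0.001  -0.0004] [-0.1454 -0.2627  0.2362] 0.0869072648734823
[[-0.9095  0.4158 -0.0012]
 [ 0.4158  0.9095 -0.0018]
 [ 0.0004 -0.0021 -1.    ]]
top slide_unit [(array([ 0.53  , -0.059 ,  0.0018]), 0.56)] {}
top saddle_grip [(array([ 0.5435, -0.0415,  0.0889]), 0.9)] {}
top marker_top [(array([ 0.4656, -0.0946,  0.0456]), 0.61)] {}
top scale_zero [(array([ 0.4854, -0.0358,  0.0059]), 0.86)] {}
top sleeve_tall [(array([0.6214, 0.0944, 0.0019]), 0.63)] {}
top chuck_key [] {}
top ring_big [(array([ 0.6565, -0.1435, -0.0033]), 0.72)] {}
top brass_bush [(array([0.6196, 0.092 , 0.0005]), 0.72)] {}
top sleeve_short [(array([ 0.6445, -0.069 ,  0.0003]), 0.48)] {}
top nut_0 [(array([ 0.5156,  0.0762, -0.0032]), 0.5)] {}
scene slide_unit [(array([ 0.5333, -0.0669, -0.0002]), 0.88)] {}
scene saddle_grip [(array([ 0.5412, -0.04  ,  0.0855]), 0.78)] {}
scene marker_top [(array([ 0.4648, -0.09  ,  0.0469]), 0.56)] {}
scene scale_zero [(array([ 0.4869, -0.0339,  0.0064]), 0.76)] {}
scene sleeve_tall [(array([0.6165, 0.0954, 0.0014]), 0.85)] {}
scene chuck_key [(array([ 0.571 , -0.2383,  0.0018]), 0.76)] {}
scene ring_big [(array([ 0.6598, -0.1433,  0.0012]), 0.92)] {}
scene brass_bush [(array([ 0.6444, -0.0041, -0.0004]), 0.88)] {}
scene sleeve_short [(array([ 0.6477, -0.0733,  0.0004]), 0.53)] {}
scene nut_0 [(array([0.5164, 0.0784, 0.0025]), 0.61)] {}
```

View pics/top0.png

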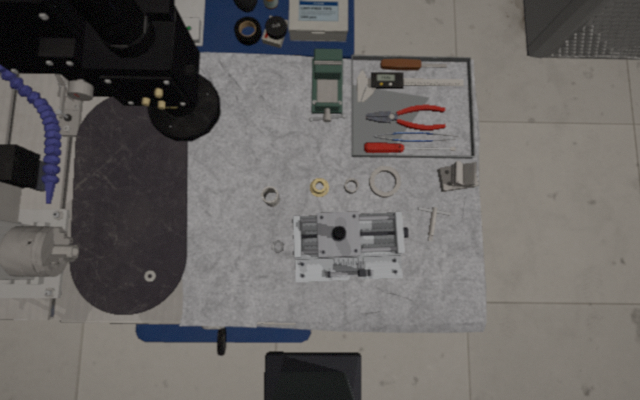

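View pics/scene0.png

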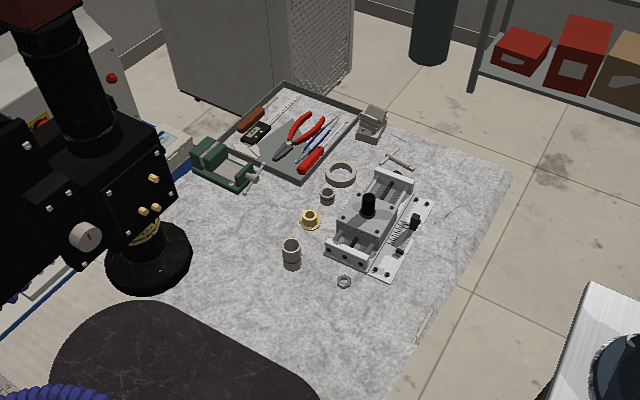

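The top view shows the unit at about px (350,245), with the post at (339,233) and the marker at about (365,268). Image right is world -y and image up is +x. The scene view shows the arm's path in from the front left is clear. Next I need the yaw.

Run:
```python
from h import *
np.set_printoptions(precision=4,suppress=True)
p=cam('top'); im=cv2.cvtColor(p['pixels'],cv2.COLOR_RGB2BGR)
c=cv2.resize(im[205:288,285:415],None,fx=6,fy=6,interpolation=cv2.INTER_CUBIC); cv2.imwrite('pics/crop.png',c)
for n in ['top','scene']:
    s=cam(n)
    m=robot.outline_of(s,'slide_unit')[0]['region'].astype(np.uint8)
    cs=max(cv2.findContours(m,0,1)[0],key=cv2.contourArea)
    print(n,cv2.minAreaRect(cs), cv2.approxPolyDP(cs,3,True)[:,0].tolist())
    print(s['rvec'],s['tvec'],s['intrinsics'])
```

```text
Traceback (most recent call last):
IndexError: list index out of range
```

View pics/crop.png

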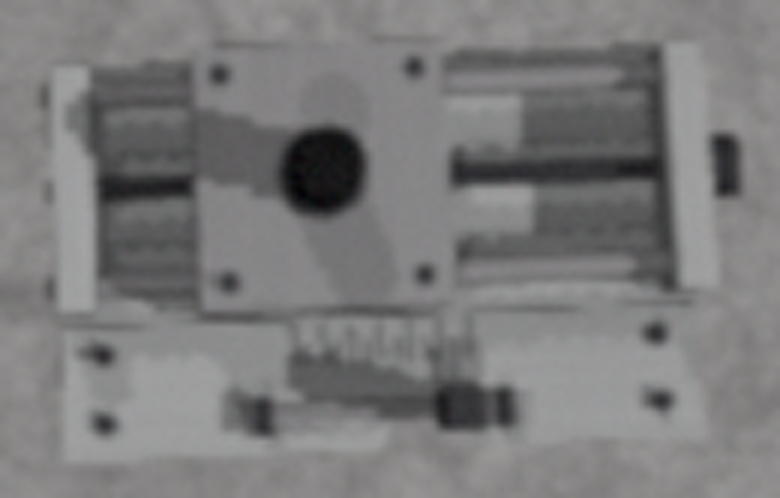

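The crop shows the saddle's four corner screws, at (219,75), (413,67), (229,282) and (424,274). The front edge runs from (65,460) to (705,437), the marker is at (458,405), and the stops are at (260,410) and (507,405). I'll project these to get the yaw.

```bash
cat >> h.py <<'E'
def proj(p,uv,z):
    Rm=cv2.Rodrigues(np.array(p['rvec'],float))[0]; t=np.array(p['tvec'],float).ravel()
    c=-Rm.T@t; d=Rm.T@np.linalg.inv(p['intrinsics'])@np.array([uv[0],uv[1],1.])
    return c+d*(z-c[2])/d[2]
E
python3 - <<'E'
from h import *
np.set_printoptions(precision=4,suppress=True)
p=cam('top')
f=lambda u,v,z: proj(p,((u+.5)/6-.5+285,(v+.5)/6-.5+205),z)
tl,tr,bl,br=[f(*a,.058) for a in((219,75),(413,67),(229,282),(424,274))]
for a,b in((tr,tl),(br,bl)): d=b-a; print('yaw y',np.arctan2(-d[0],d[1]))
for a,b in((bl,tl),(br,tr)): d=b-a; print('yaw x',np.arctan2(d[1],d[0]))
a,b=f(705,437,.008),f(65,460,.008); d=b-a; print('front',np.arctan2(-d[0],d[1]),np.linalg.norm(d))
print('saddle c',(tl+tr+bl+br)/4,'post',f(323,170,.102),'marker',f(458,405,.046),'zero',f(298,325,.008))
s=cam('scene'); Rm=cv2.Rodrigues(np.array(p['rvec'],float))[0]
for q in ['saddle_grip','marker_top','scale_zero']:
    for c in (p,s): print(q,[np.array(a['at']) for a in robot.place_of(c,q)[:1]])
E
```

```text
yaw y 0.05532920926357381
yaw y 0.0530253272278566
yaw x 0.05891935487840661
yaw x 0.05208663400506025
front 0.04632736906051698 0.21855547496954864
saddle c [ 0.5402 -0.0436  0.058 ] post [ 0.5375 -0.0415  0.102 ] marker [ 0.4661 -0.0895  0.046 ] zero [ 0.4926 -0.0389  0.008 ]
saddle_grip []
saddle_grip [array([ 0.5418, -0.0393,  0.0846])]
marker_top [array([ 0.4629, -0.0956,  0.0446])]
marker_top [array([ 0.4648, -0.0927,  0.0487])]
scale_zero [array([ 0.4847, -0.0331,  0.006 ])]
scale_zero [array([ 0.4868, -0.0354,  0.0079])]
```

Emit:
{"api": "servo_tool", "payload": {
  "rows": [-1,-0.03,-0.0257,0,0,-1,-0.03,-0.0257,0,0,-1,-0.03,-0.0257,0,0,-1,-0.03,-0.0257,0,0,-1,-0.03,-0.0257,0,0],
  "newtons": 20
}}

```text
time: 2.07
position: [0.3432, 0.3877, 0.2227]
tool_rot: [0.212, 0.977, 0.0, 0.0]
ft_force: [0.3, 0.2, 0.2]
grip_width: 0.0869
grip_force: 0.0
```

Emit:
{"api": "servo_tool", "payload": {
  "rows": [-1,-0.03,-0.0257,0,0,-1,-0.03,-0.0257,0,0,-1,-0.03,-0.0257,0,0,-1,-0.03,-0.0257,0,0,-1,-0.03,-0.0257,0,0]
}}

```text
time: 2.48
position: [0.4264, 0.2082, 0.2229]
tool_rot: [0.213, 0.977, 0.0, 0.0]
ft_force: [0.7, 1.1, 0.5]
grip_width: 0.0871
grip_force: 0.0
```

Emit:
{"api": "servo_tool", "payload": {
  "rows": [-1,-0.03,-0.0257,0,0,-1,-0.03,-0.0257,0,0,-1,-0.03,-0.0257,0,0,-1,-0.03,-0.0257,0,0,-1,-0.03,-0.0257,0,0]
}}

```text
time: 2.9
position: [0.5094, 0.0287, 0.2228]
tool_rot: [0.213, 0.977, 0.0, 0.0]
ft_force: [0.5, 1.1, 0.7]
grip_width: 0.087
grip_force: 0.0
```

Emit:
{"api": "servo_tool", "payload": {
  "rows": [-1,0,0,0,-6.9,-1,0,0,0,-6.9,-1,0,0,0,-6.9,-1,0,0,0,-6.9,-1,0,0,0,0]
}}

```text
time: 3.32
position: [0.5089, 0.0304, 0.2226]
tool_rot: [-0.027, 1.0, -0.0, 0.0]
ft_force: [-1.1, -0.2, -0.6]
grip_width: 0.087
grip_force: 0.0
```

Emit:
{"api": "servo_tool", "payload": {
  "rows": [-1,-0.014,-0.0365,0.01,0,-1,-0.014,-0.0365,0.02,0,-1,0,0,0.03,0,-1,0,0,0.03,0,-1,0,0,0.0,0],
  "newtons": 8
}}

```text
time: 3.73
position: [0.5361, -0.0385, 0.1288]
tool_rot: [-0.024, 1.0, 0.002, -0.005]
ft_force: [-0.8, 0.0, -0.7]
grip_width: 0.0873
grip_force: 0.0
```

Run:
```python
from h import *
p=cam('scene'); im=cv2.cvtColor(p['pixels'],cv2.COLOR_RGB2BGR)
cv2.imwrite('pics/c2.png',cv2.resize(im[120:300,280:460],None,fx=3.3,fy=3.3,interpolation=cv2.INTER_CUBIC))
o=robot.get_obs(); print(o['position'],o['tool_rot'])
print(robot.place_of(p,'saddle_grip')[:1])
```

```text
[ 0.53741497 -0.03840247  0.13113695] [-0.0250267   0.99967967  0.00115813 -0.00358953]
[{'at': [0.541, -0.0368, 0.0864], 'score': 0.79}]
```

View pics/c2.png

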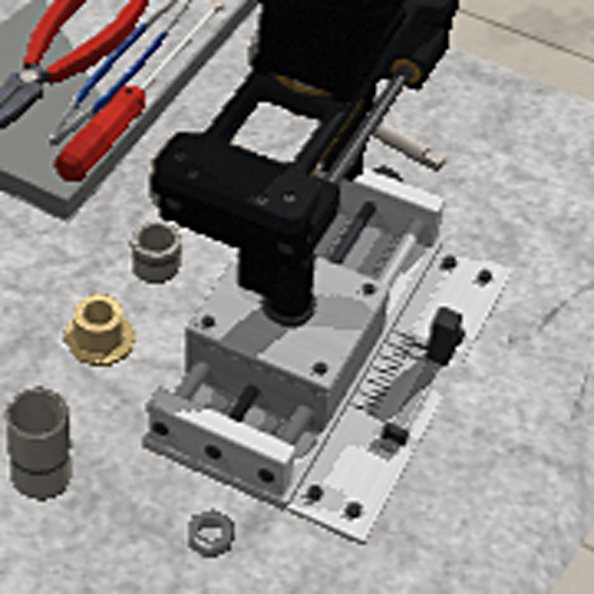

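The crop shows the gripper straddling the post from above, with the marker at about (445,330) near the right stop. I'll lower and close.

Emit:
{"api": "servo_tool", "payload": {
  "rows": [-1,-0.003,-0.002,0.02,0,-1,0,0,0.02,0,-1,0,0,0.02,0,-1,0,0,0.004,0,-1,0,0,0,0],
  "newtons": 8
}}

```text
time: 4.25
position: [0.5432, -0.0403, 0.0703]
tool_rot: [-0.026, 1.0, -0.0, 0.0]
ft_force: [-0.0, 0.4, 0.4]
grip_width: 0.0868
grip_force: 0.0
```

Emit:
{"api": "servo_tool", "payload": {
  "rows": [1,0,0,0,0,1,0,0,0,0,1,0,0,0,0,1,0,0,0,0,1,0,0,0,0],
  "newtons": 8
}}

```text
time: 4.67
position: [0.5433, -0.0408, 0.0703]
tool_rot: [-0.026, 1.0, -0.0, 0.001]
ft_force: [0.1, -0.5, -0.4]
grip_width: 0.0617
grip_force: 0.0
```

Emit:
{"api": "servo_tool", "payload": {
  "rows": [1,0,0,0,0,1,0,0,0,0,1,0,0,0,0,1,0,0,0,0,1,0,0,0,0],
  "newtons": 20
}}

```text
time: 5.08
position: [0.5428, -0.0407, 0.0695]
tool_rot: [-0.026, 1.0, 0.0, -0.0]
ft_force: [0.3, 0.4, -0.7]
grip_width: 0.0284
grip_force: 0.0
```

Emit:
{"api": "servo_tool", "payload": {
  "rows": [1,0,0,0,0,1,0,0,0,0,1,0,0,0,0,1,0,0,0,0,1,0,0,0,0],
  "newtons": 20
}}

```text
time: 5.5
position: [0.5429, -0.0408, 0.0695]
tool_rot: [-0.026, 1.0, -0.0, -0.0]
ft_force: [-0.8, -0.6, -0.5]
grip_width: 0.0233
grip_force: 20.0
```

Emit:
{"api": "servo_tool", "payload": {
  "rows": [1,0,0.0005,0,0,1,0,0.0005,0,0,1,0,0.0005,0,0,1,0,0.0005,0,0,1,0,0,0,0]
}}

```text
time: 5.92
position: [0.5428, -0.0386, 0.0695]
tool_rot: [-0.026, 1.0, 0.0, -0.0]
ft_force: [-0.7, -1.0, -0.7]
grip_width: 0.0232
grip_force: 20.0
```

Emit:
{"api": "servo_tool", "payload": {
  "rows": [1,0,0.0005,0,0,1,0,0.0005,0,0,1,0,0.0005,0,0,1,0,0.0005,0,0,1,0,0,0,0]
}}

```text
time: 6.33
position: [0.5428, -0.0384, 0.0695]
tool_rot: [-0.027, 1.0, -0.001, -0.0]
ft_force: [-1.4, -7.5, -3.4]
grip_width: 0.0235
grip_force: 20.0
```

Emit:
{"api": "servo_tool", "payload": {
  "rows": [1,0,0.0005,0,0,1,0,0.0005,0,0,1,0,0.0005,0,0,1,0,0.0005,0,0,1,0,0,0,0]
}}

```text
time: 6.75
position: [0.5428, -0.0383, 0.0695]
tool_rot: [-0.028, 1.0, -0.003, -0.0]
ft_force: [-2.6, -14.5, -2.7]
grip_width: 0.0235
grip_force: 20.0
```

Emit:
{"api": "servo_tool", "payload": {
  "rows": [1,0,-0.001,0,0,1,0,-0.0013,0,0,1,0,0,0,0,1,0,0,0,0,1,0,0,0,0]
}}

```text
time: 7.17
position: [0.5428, -0.0384, 0.0695]
tool_rot: [-0.027, 1.0, -0.001, -0.0]
ft_force: [-1.1, -7.8, -2.9]
grip_width: 0.0233
grip_force: 20.0
```

Emit:
{"api": "servo_tool", "payload": {
  "rows": [1,0,0,0,0,1,0,0,0,0,1,0,0,0,0,1,0,0,0,0,1,0,0,0,0]
}}

```text
time: 7.58
position: [0.5428, -0.0384, 0.0695]
tool_rot: [-0.027, 1.0, -0.001, -0.0]
ft_force: [-0.1, -6.6, -2.3]
grip_width: 0.0237
grip_force: 20.0
```

```bash
python3 -c "
from h import *
o=robot.get_obs(); print(o['position'],o['tool_rot'],o['ft_force'])"
```

```text
[ 0.54276833 -0.03836757  0.0694776 ] [-2.69073494e-02  9.99637378e-01 -1.05062036e-03 -4.81594995e-05] [-0.10981002 -6.56382767 -2.32208476]
```

Emit:
{"api": "servo_tool", "payload": {
  "rows": [1,0,-0.0015,0,0,1,0,-0.0015,0,0,1,0,-0.0015,0,0,1,0,-0.0015,0,0,1,0,-0.0015,0,0]
}}

```text
time: 8.0
position: [0.5431, -0.0441, 0.0695]
tool_rot: [-0.026, 1.0, 0.0, -0.0]
ft_force: [0.2, 1.0, -2.3]
grip_width: 0.0232
grip_force: 20.0
```

Emit:
{"api": "servo_tool", "payload": {
  "rows": [1,0,-0.0015,0,0,1,0,-0.0015,0,0,1,0,-0.0015,0,0,1,0,-0.0015,0,0,1,0,-0.0015,0,0]
}}

```text
time: 8.42
position: [0.5435, -0.0521, 0.0695]
tool_rot: [-0.026, 1.0, 0.0, -0.0]
ft_force: [-0.3, 0.8, -3.5]
grip_width: 0.0234
grip_force: 20.0
```

Emit:
{"api": "servo_tool", "payload": {
  "rows": [1,0,-0.0006,0,0,1,0,-0.0006,0,0,1,0,-0.0006,0,0,1,0,-0.0006,0,0,1,0,-0.0006,0,0]
}}

```text
time: 8.83
position: [0.5436, -0.055, 0.0695]
tool_rot: [-0.026, 1.0, 0.0, -0.0]
ft_force: [1.8, 0.7, -3.2]
grip_width: 0.0237
grip_force: 20.0
```

Emit:
{"api": "servo_tool", "payload": {
  "rows": [1,0,-0.0006,0,0,1,0,-0.0006,0,0,1,0,-0.0006,0,0,1,0,-0.0006,0,0,1,0,0,0,0]
}}

```text
time: 9.25
position: [0.5438, -0.0575, 0.0695]
tool_rot: [-0.026, 1.0, -0.0, -0.0]
ft_force: [0.7, -0.3, -3.3]
grip_width: 0.0235
grip_force: 20.0
```

Emit:
{"api": "servo_tool", "payload": {
  "rows": [1,0,-0.0006,0,0,1,0,-0.0006,0,0,1,0,-0.0006,0,0,1,0,0,0,0,1,0,0,0,0]
}}

```text
time: 9.67
position: [0.5439, -0.0593, 0.0695]
tool_rot: [-0.026, 1.0, -0.0, -0.0]
ft_force: [0.7, 1.2, -4.3]
grip_width: 0.0232
grip_force: 20.0
```

Emit:
{"api": "servo_tool", "payload": {
  "rows": [1,0,-0.0006,0,0,1,0,-0.0006,0,0,1,0,-0.0006,0,0,1,0,-0.0006,0,0,1,0,-0.0006,0,0]
}}

```text
time: 10.08
position: [0.544, -0.0622, 0.0695]
tool_rot: [-0.026, 1.0, 0.0, -0.0]
ft_force: [1.1, 1.0, -4.2]
grip_width: 0.0233
grip_force: 20.0
```

Emit:
{"api": "servo_tool", "payload": {
  "rows": [1,0,-0.0006,0,0,1,0,-0.0006,0,0,1,0,-0.0006,0,0,1,0,-0.0006,0,0,1,0,-0.0006,0,0]
}}

```text
time: 10.5
position: [0.5441, -0.0652, 0.0695]
tool_rot: [-0.026, 1.0, 0.0, -0.0]
ft_force: [0.7, 1.6, -4.4]
grip_width: 0.0234
grip_force: 20.0
```

Emit:
{"api": "servo_tool", "payload": {
  "rows": [1,0,-0.0006,0,0,1,0,-0.0006,0,0,1,0,-0.0006,0,0,1,0,-0.0006,0,0,1,0,-0.0006,0,0]
}}

```text
time: 10.92
position: [0.5443, -0.0682, 0.0695]
tool_rot: [-0.026, 1.0, 0.0, -0.0]
ft_force: [0.7, 1.4, -4.9]
grip_width: 0.0234
grip_force: 20.0
```

Emit:
{"api": "servo_tool", "payload": {
  "rows": [1,0,-0.0006,0,0,1,0,-0.0006,0,0,1,0,-0.0006,0,0,1,0,-0.0006,0,0,1,0,-0.0006,0,0]
}}

```text
time: 11.33
position: [0.5445, -0.0712, 0.0695]
tool_rot: [-0.026, 1.0, 0.0, -0.0]
ft_force: [0.4, 1.3, -5.4]
grip_width: 0.0234
grip_force: 20.0
```

Emit:
{"api": "servo_tool", "payload": {
  "rows": [1,0,-0.0006,0,0,1,0,-0.0006,0,0,1,0,-0.0006,0,0,1,0,-0.0006,0,0,1,0,-0.0006,0,0]
}}

```text
time: 11.75
position: [0.5446, -0.0742, 0.0695]
tool_rot: [-0.026, 1.0, 0.0, -0.0]
ft_force: [0.6, 1.0, -5.0]
grip_width: 0.0236
grip_force: 20.0
```

Emit:
{"api": "servo_tool", "payload": {
  "rows": [1,0,-0.0006,0,0,1,0,-0.0006,0,0,1,0,-0.0006,0,0,1,0,-0.0006,0,0,1,0,-0.0006,0,0]
}}

```text
time: 12.17
position: [0.5448, -0.0772, 0.0695]
tool_rot: [-0.026, 1.0, -0.0, -0.0]
ft_force: [0.2, 2.1, -5.4]
grip_width: 0.0235
grip_force: 20.0
```

Emit:
{"api": "servo_tool", "payload": {
  "rows": [1,0,-0.0006,0,0,1,0,-0.0006,0,0,1,0,-0.0006,0,0,1,0,-0.0006,0,0,1,0,0,0,0]
}}

```text
time: 12.58
position: [0.5449, -0.0797, 0.0695]
tool_rot: [-0.026, 1.0, -0.0, -0.0]
ft_force: [0.3, 0.7, -5.8]
grip_width: 0.0236
grip_force: 20.0
```

Emit:
{"api": "servo_tool", "payload": {
  "rows": [1,0,-0.0006,0,0,1,0,-0.0006,0,0,1,0,-0.0006,0,0,1,0,-0.0006,0,0,1,0,0,0,0]
}}

```text
time: 13.0
position: [0.5451, -0.0821, 0.0695]
tool_rot: [-0.026, 1.0, -0.0, -0.0]
ft_force: [-0.3, 1.1, -6.5]
grip_width: 0.0236
grip_force: 20.0
```

Emit:
{"api": "servo_tool", "payload": {
  "rows": [1,0,-0.0006,0,0,1,0,-0.0006,0,0,1,0,-0.0006,0,0,1,0,-0.0006,0,0,1,0,0,0,0]
}}

```text
time: 13.42
position: [0.545, -0.0822, 0.0695]
tool_rot: [-0.026, 1.0, 0.002, -0.0]
ft_force: [1.8, 9.3, -4.2]
grip_width: 0.0236
grip_force: 20.0
```

Contact with the nut at about -0.0822. I'll ease back to about 6 N and hold.

Emit:
{"api": "servo_tool", "payload": {
  "rows": [1,0,0.0009,0,0,1,0,0,0,0,1,0,0,0,0,1,0,0,0,0,1,0,0,0,0]
}}

```text
time: 13.83
position: [0.545, -0.0822, 0.0696]
tool_rot: [-0.026, 1.0, 0.001, -0.0]
ft_force: [1.9, 6.0, -5.4]
grip_width: 0.0234
grip_force: 20.0
```

Emit:
{"api": "servo_tool", "payload": {
  "rows": [1,0,0,0,0,1,0,0,0,0,1,0,0,0,0,1,0,0,0,0,1,0,0,0,0]
}}

```text
time: 14.25
position: [0.545, -0.0822, 0.0695]
tool_rot: [-0.026, 1.0, 0.001, -0.0]
ft_force: [1.3, 5.6, -4.6]
grip_width: 0.0235
grip_force: 20.0
```

```bash
python3 -c "
from h import *
o=robot.get_obs(); print(o['position'],o['tool_rot'],o['ft_force'])
print(np.linalg.norm((o['position']-np.array([0.54277,-0.03837,0]))[:2]))
d=(o['position']-np.array([0.54277,-0.03837,0]))[:2];print(np.arctan2(d[0],-d[1]))"
```

```text
[ 0.5450259  -0.08218694  0.0695411 ] [-2.61499685e-02  9.99657562e-01  9.59778806e-04 -1.30403410e-04] [ 1.29142811  5.57933738 -4.5590826 ]
0.043874972973790845
0.05143929272887874
```

Play is 43.9 mm and the yaw is 0.0514. Next I'll relax, open, lift and move over the marker.

Emit:
{"api": "servo_tool", "payload": {
  "rows": [1,0,0.0015,0,0,-1,0,0,0,0,-1,0,0,0,0,-1,0,0,0,0,-1,0,0,0,0]
}}

```text
time: 14.67
position: [0.5458, -0.0826, 0.0703]
tool_rot: [-0.026, 1.0, -0.001, 0.001]
ft_force: [0.1, 0.4, -0.2]
grip_width: 0.0423
grip_force: 0.0
```

Emit:
{"api": "servo_tool", "payload": {
  "rows": [-1,0,0,0,0,-1,0,0,0,0,-1,0,0,0,0,-1,0,0,-0.01,0,-1,0,0,-0.02,0]
}}

```text
time: 15.08
position: [0.5433, -0.0814, 0.0984]
tool_rot: [-0.026, 1.0, 0.001, -0.003]
ft_force: [0.4, -0.5, 0.8]
grip_width: 0.0757
grip_force: 0.0
```

Emit:
{"api": "servo_tool", "payload": {
  "rows": [-1,0,0,-0.03,0,-1,0,0,-0.015,0,-1,0.03,0,0,0,-1,0.03,-0.003,0,0,-1,0.02,-0.005,0,0]
}}

```text
time: 15.5
position: [0.4629, -0.0932, 0.1455]
tool_rot: [-0.027, 1.0, 0.0, -0.001]
ft_force: [0.2, 0.8, -0.0]
grip_width: 0.0866
grip_force: 0.0
```

Emit:
{"api": "servo_tool", "payload": {
  "rows": [-1,0,0,0,0,-1,0,0,0,0,-1,0,0,0,0]
}}

```text
time: 15.75
position: [0.4671, -0.0947, 0.1453]
tool_rot: [-0.026, 1.0, -0.001, 0.001]
ft_force: [0.6, -0.3, -0.5]
grip_width: 0.0868
grip_force: 0.0
```

Run:
```python
from h import *
np.set_printoptions(precision=4,suppress=True)
p=cam('scene'); im=cv2.cvtColor(p['pixels'],cv2.COLOR_RGB2BGR)
cv2.imwrite('pics/c3.png',cv2.resize(im[120:300,300:480],None,fx=3.3,fy=3.3,interpolation=cv2.INTER_CUBIC))
o=robot.get_obs(); print(o['position'],o['tool_rot'],o['ft_force'],o['grip_width'])
for q in('marker_top','saddle_grip'): print(robot.place_of(p,q)[:1])
```

```text
[ 0.4673 -0.0947  0.1451] [-0.0265  0.9996 -0.0005  0.0012] [ 0.3025 -0.5505 -0.3649] 0.08659991980459215
[{'at': [0.4654, -0.0882, 0.0476], 'score': 0.58}]
[{'at': [0.5451, -0.0779, 0.0867], 'score': 0.78}]
```

View pics/c3.png

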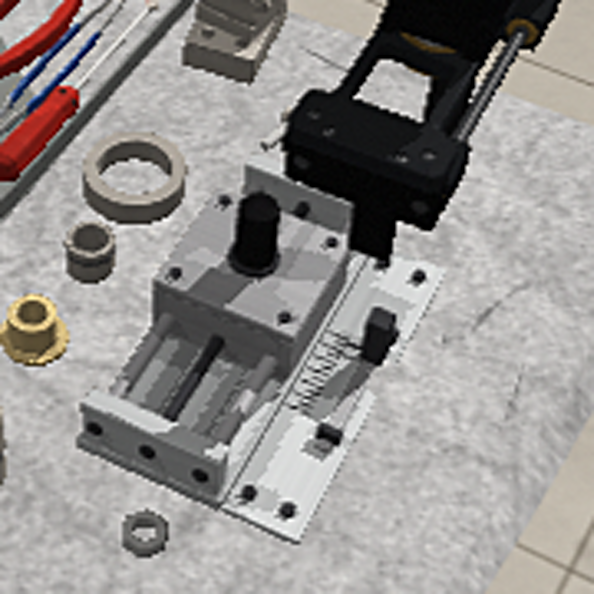

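The crop shows the marker upright at (380,335), near the right stop, with the gripper above it. I'll descend and grip.

Emit:
{"api": "servo_tool", "payload": {
  "rows": [-1,0.0013,0.0035,0.02,0,-1,0,0,0.03,0,-1,0,0,0.03,0,-1,0,0,0.025,0,-1,0,0,0.009,0]
}}

```text
time: 16.32
position: [0.4633, -0.09, 0.0276]
tool_rot: [-0.027, 1.0, 0.001, -0.002]
ft_force: [-0.9, 0.7, -0.5]
grip_width: 0.0871
grip_force: 0.0
```

Emit:
{"api": "servo_tool", "payload": {
  "rows": [-1,0,0,0.004,0,-1,0,0,0,0,1,0,0,0,0,1,0,0,0,0,1,0,0,0,0],
  "newtons": 15
}}

```text
time: 16.73
position: [0.4651, -0.0911, 0.0278]
tool_rot: [-0.027, 1.0, -0.001, 0.001]
ft_force: [0.3, 0.4, 0.7]
grip_width: 0.0743
grip_force: 0.0
```

Emit:
{"api": "servo_tool", "payload": {
  "rows": [1,0,0,0,0,1,0,0,0,0,1,0,0,0,0,1,0,0,0,0,1,0,0,0,0]
}}

```text
time: 17.15
position: [0.4641, -0.0908, 0.0267]
tool_rot: [-0.026, 1.0, -0.0, 0.0]
ft_force: [0.1, -1.5, -0.1]
grip_width: 0.0414
grip_force: 0.0
```

Emit:
{"api": "servo_tool", "payload": {
  "rows": [1,0,0,0,0,1,0,0,0,0,1,0,0,0,0,1,0,0,0,0,1,0,0,0,0]
}}

```text
time: 17.57
position: [0.4641, -0.0907, 0.0265]
tool_rot: [-0.026, 1.0, 0.0, -0.0]
ft_force: [-0.1, 0.1, 0.1]
grip_width: 0.0136
grip_force: 15.0
```

Emit:
{"api": "servo_tool", "payload": {
  "rows": [1,0,-0.0006,0,0,1,0,-0.0006,0,0,1,0,-0.0006,0,0,1,0,-0.0006,0,0,1,0,-0.0006,0,0]
}}

```text
time: 17.98
position: [0.4642, -0.0937, 0.0265]
tool_rot: [-0.026, 1.0, 0.0, -0.0]
ft_force: [0.9, 1.6, -0.4]
grip_width: 0.0138
grip_force: 15.0
```

Emit:
{"api": "servo_tool", "payload": {
  "rows": [1,0,-0.0006,0,0,1,0,-0.0006,0,0,1,0,-0.0006,0,0,1,0,-0.0006,0,0,1,0,0,0,0]
}}

```text
time: 18.4
position: [0.4644, -0.0963, 0.0265]
tool_rot: [-0.026, 1.0, -0.0, -0.0]
ft_force: [0.3, 1.1, -1.4]
grip_width: 0.0142
grip_force: 15.0
```

Emit:
{"api": "servo_tool", "payload": {
  "rows": [1,0,-0.0006,0,0,1,0,-0.0006,0,0,1,0,-0.0006,0,0,1,0,-0.0006,0,0,1,0,0,0,0]
}}

```text
time: 18.82
position: [0.4643, -0.097, 0.0265]
tool_rot: [-0.026, 1.0, 0.001, -0.0]
ft_force: [3.2, 9.0, -0.6]
grip_width: 0.014
grip_force: 15.0
```

Emit:
{"api": "servo_tool", "payload": {
  "rows": [1,0,-0.0006,0,0,1,0,-0.0006,0,0,1,0,-0.0006,0,0,1,0,0,0,0,1,0,0,0,0]
}}

```text
time: 19.23
position: [0.4642, -0.0972, 0.0265]
tool_rot: [-0.025, 1.0, 0.002, -0.0]
ft_force: [6.1, 14.9, 0.0]
grip_width: 0.0136
grip_force: 15.0
```

The stop is at about y = -0.0969, which reads about 0.061 against the detected zero tick, so it agrees with the 0.060 stop. The target is 16.1 mm to the left, TCP y ≈ -0.0808.

Emit:
{"api": "servo_tool", "payload": {
  "rows": [1,0,0.003,0,0,1,0,0.004,0,0,1,0,0.004,0,0,1,0,0.004,0,0,1,0,0.003,0,0]
}}

```text
time: 19.65
position: [0.4637, -0.0824, 0.0265]
tool_rot: [-0.026, 1.0, -0.0, 0.0]
ft_force: [-0.8, -1.6, -1.9]
grip_width: 0.014
grip_force: 15.0
```

Emit:
{"api": "servo_tool", "payload": {
  "rows": [1,0,0,0,0,1,0,0,0,0,1,0,0,0,0]
}}

```text
time: 19.9
position: [0.4636, -0.0821, 0.0266]
tool_rot: [-0.026, 1.0, 0.0, -0.0]
ft_force: [0.9, 1.3, -1.8]
grip_width: 0.0137
grip_force: 15.0
```

Emit:
{"api": "servo_tool", "payload": {
  "rows": [1,0,0.0007,0,0,1,0,0.0006,0,0,1,0,0,0,0,1,0,0,0,0,1,0,0,0,0]
}}

```text
time: 20.32
position: [0.4636, -0.0813, 0.0265]
tool_rot: [-0.026, 1.0, -0.0, -0.0]
ft_force: [-0.4, -1.0, -2.5]
grip_width: 0.0136
grip_force: 15.0
```

Emit:
{"api": "servo_tool", "payload": {
  "rows": [-1,0,0,0,0,-1,0,0,0,0,-1,0,0,0,0,-1,0,0,0,0,-1,0,0,0,0]
}}

```text
time: 20.73
position: [0.4638, -0.081, 0.0267]
tool_rot: [-0.026, 1.0, -0.0, 0.0]
ft_force: [0.0, -0.3, -0.1]
grip_width: 0.0392
grip_force: 0.0
```

Emit:
{"api": "servo_tool", "payload": {
  "rows": [-1,0,0,0,0,-1,0,0,0,0,-1,0,0,-0.01,0,-1,0,0,-0.03,0,-1,0,0,-0.03,0]
}}

```text
time: 21.15
position: [0.4625, -0.0806, 0.0969]
tool_rot: [-0.026, 1.0, 0.001, -0.002]
ft_force: [0.1, 0.9, 0.7]
grip_width: 0.0725
grip_force: 0.0
```

Emit:
{"api": "servo_tool", "payload": {
  "rows": [-1,0,0,-0.04,0,-1,0,0,-0.03,0,-1,0,-0.03,0,0,-1,0,-0.04,0,0,-1,0,-0.04,0,0]
}}

```text
time: 21.57
position: [0.4696, -0.1913, 0.1686]
tool_rot: [-0.028, 1.0, -0.001, 0.001]
ft_force: [0.4, 0.7, -0.5]
grip_width: 0.0866
grip_force: 0.0
```

Run:
```python
from h import *
np.set_printoptions(precision=4,suppress=True)
im={}
for n in('scene','top'):
    p=cam(n); im[n]=cv2.cvtColor(p['pixels'],cv2.COLOR_RGB2BGR)
    for q in('marker_top','scale_zero'): print(n,q,robot.place_of(p,q)[:1])
cv2.imwrite('pics/c4.png',cv2.resize(im['scene'][185:285,360:460],None,fx=6,fy=6,interpolation=cv2.INTER_CUBIC))
cv2.imwrite('pics/c5.png',cv2.resize(im['top'][240:288,285:415],None,fx=6,fy=6,interpolation=cv2.INTER_CUBIC))
```

```text
scene marker_top [{'at': [0.4617, -0.0819, 0.048], 'score': 0.41}]
scene scale_zero [{'at': [0.4834, -0.0338, 0.0059], 'score': 0.55}]
top marker_top [{'at': [0.4632, -0.0882, 0.0465], 'score': 0.64}]
top scale_zero [{'at': [0.4863, -0.0374, 0.0059], 'score': 0.82}]
```

View pics/c4.png

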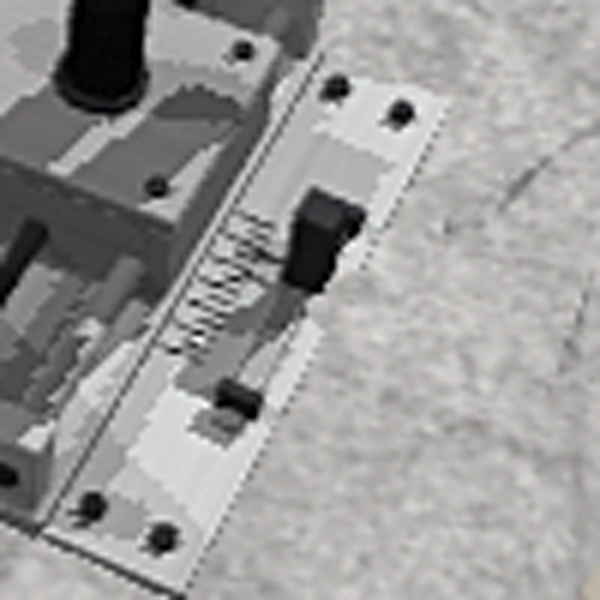

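View pics/c5.png

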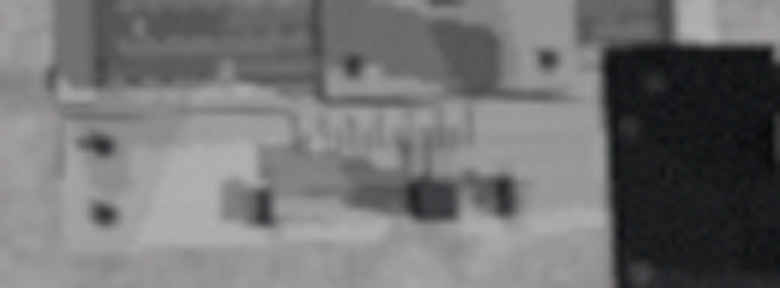

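Crop c4 shows the marker upright and free at (320,240), and crop c5 shows its pointer at column ~428. The 0 tick is at ~298 and the 60 tick at ~470, so it reads about 45. The TCP travel gives 44.4, and the target is 43.9. The gripper is clear, so I'm handing in.

```bash
python3 -c "
from rig import robot
print(robot.hand_in())"
```

```text
the job is handed in; nothing more can be done
None
```

I measured the free play at 43.9 mm and set the marker to about 44.4 mm by arm travel (about 45 mm by eye on the scale). I held about 5–7 N at each end (the push peaked at 14.5 N on the collar and 9.3 N on the nut), left the gripper clear, and handed the job in; no verdict came back.

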